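Right a toppled glaze jar in its lane, release the slide and close the drawer

ROBOT

A 6-joint arm with a two-finger parallel gripper is mounted at the origin on the work surface. World frame = base frame: x ahead of the robot, y to its left, z up, the work surface at z = 0. Lengths are in m, angles in rad, forces in N, time in s.
With the tool pointing down it reaches from about 0.275 to 1 m from the base axis. Payload 8.4 kg.
Tool frame: the origin (TCP) lies on the centre line of the jaws, within the pads' length; the fingertips stand 17 mm ahead of it and the grasp point (between the pads) lies 2 mm behind it (bot.tcp_to_tips is the y of the fingertips in the tool frame, in m); y points along the fingers, z is the direction in which the jaws open and shut, and the axes are right-handed (so a half turn about y gives the same grasp; the last joint's range is limited). The gripper opens to 85 mm and grips with 20 to 120 N. Pads are 22 mm wide; open, the fingers measure 114 mm over their backs; the gripper's body (76 mm by 85 mm) begins 54 mm behind the grasp point. The pads swing forward as they close: fully open they stand 13 mm farther back than shut.
Start: joints at [-1.236, 0.353, 1.633, -0, 1.155, -0.002], TCP at [0.207, -0.59, 0.248] pointing down, gripper open.
Joint ranges: [-2.63, 2.63], [-0.92, 2.1], [0.06, 2.66], [-1.3, 4.44], [0, 2.69], [-3.02, 3.02]. Speed limits (rad/s): [2.22, 2.22, 2.79, 3.14, 3.14, 3.14].

INTERFACE

Orientations are given as a unit quaternion [x, y, z, w].
In Python, from workcell import bot, hand, kinematics, get_obs, vision, hand_in gives the robot as it stands. The module is installed in compiled form; this text tells all that it offers. Calls block until the motion is done:
- bot.reach(position, orientation): joint-space move of the TCP to a pose.
- bot.servo_line(position, ori=None, velocity=0.15): straight line of the TCP; ori=None keeps the orientation; velocity is the mean speed in m/s.
- bot.goto_joints(angles): joint-space move.
- hand.move_gripper(opening, strength=None): finger opening in m; strength is the grip in N (None keeps the last); returns when the fingers have stopped.
- bot.dwell(seconds).
- kinematics.solve_ik(position, orientation): joint angles nearest the present ones, or None.
- get_obs(): the state.
- vision.read_camera(name): name is "scene" or "top" or "wrist"; returns a dict with "frame" (384x512x3 uint8, red, green, blue), "intrinsics" (3x3 intrinsics, pixels), "view" (4x4, takes a point from world to camera coordinates). Camera axes: x right, y down, z forward; pixel columns grow to the right and rows downward; lengths in m; the calibration is good to about 2 mm. A picture is of the moment at which its call begins. There is no depth.
A pose or a line that the arm cannot do raises bot.IKError and nothing moves.
- hand_in(): hands the job in, once; it reports no verdict.
The state is a dict: "time_s": time; "joint_pos": joint angles; "joint_vel": joint speeds; "joint_efforts": joint torques, N m; "position": TCP position; "orientation": TCP orientation; "wrist_force": force on the tool from outside, world axes, zero at the start; "ft_torque": the same for the moment, N m; "gripper_width": finger opening in m.
Only numpy, scipy, OpenCV 4.12 (cv2) and the standard library are available. Lean on these libraries where they do the work, as an engineer would, in place of code of your own. Each camera call takes 0.05 s, during which the arm holds its last target. There are 200 camera calls.

TASK

A glaze jar has fallen over in its lane in the pulled-out drawer: stand it upright again on the floor of that lane, in the gap between the front and the rear jar, without shoving or upsetting any of the other jars. Once it stands by itself, press down the slide's release lever at the drawer front and push the drawer fully home, gently enough that every jar stays standing. Leave the pots and the bucket on the table alone.

Things in the scene. Friction and masses are not known exactly. Their poses are not given: they have to be found in the camera images.
- cabinet: low blue sheet-steel drawer unit with one drawer, fixed to the table: 330 mm deep (its x), 260 mm wide (its y), 130 mm high; origin under the middle of the housing; its x points from the front to the back, so the drawer is pulled out to -x and goes home to +x; z up. The housing's open front lies at x = -165 mm in this frame, and its top is flat.
- drawer_floor (a point): middle of the upper face of the drawer's floor, 24 mm above the table; axes as the cabinet's; moves with the drawer. The tray inside reaches from x = -145 mm (back of the drawer front) to +141 mm (rear wall) and y = -107 to +107 mm; side and rear walls are 40 mm high. Two lanes run along x, at y = +46 and y = -46 mm.
- lane_plus (a point): middle of the +y lane on the drawer floor, axes as the cabinet's. The lane runs along x between two metal strips, 6 mm high and 3 mm thick, that stand 36 mm either side of its centre line. A front jar stands near x = -111 mm and a rear jar near x = +107 mm; in the gap between them lies the tipped jar or stands the lone jar.
- lane_minus (a point): middle of the -y lane on the drawer floor: the same as the other lane, 92 mm beside it
- drawer_front (a point): middle of the outer face of the drawer front, a grey steel plate 260 mm wide (y), 116 mm high, 12 mm thick, from 10 to 126 mm above the table; axes as the cabinet's
- drawer_handle (a point): middle of the bar of the drawer's handle, 110 mm long along y, 35 mm before the drawer front, 90 mm above the table
- release_tab (a point): middle of the upper face of the release lever's thumb tab: a bare steel plate 30 x 30 mm, 5 mm thick, that sticks out of a slot in the drawer front near its +y end (x = -172, y = +118, z = +56 mm from drawer_floor; 80 mm above the table, unpressed). Its inner edge touches the drawer front, whose face goes on 46 mm above the tab.
- release (a joint): release lever (rad): 0 at rest, 0.09 with the tab fully down (13 mm lower). Its spring takes about 3 N on the tab to start and 7 to 8 N fully down. Below about 0.05 a pawl bears on a catch and the drawer cannot go in; pressed further it is clear, but the lever must be kept down while the drawer goes in the first 20 mm, after which it may be let go.
- drawer (a joint): travel of the drawer (m): 0 = fully pulled out and locked (as at the start), 0.29 = fully home, the drawer front against the housing. Sliding takes about 3 to 5 N, it stays where it is left.
- jar_tipped: the toppled jar, 62 mm across, 72 mm high (white body 52 mm, short neck, black lid 61 mm across, 16 mm high), 0.15 to 0.25 kg; origin at the centre of its underside, z towards its lid. At first it lies along its lane, lid towards the cabinet (+x), its axis 31 mm above the drawer floor. It stays standing when let go with its lower edge on the floor, less than about 35 degrees from upright.
- jar_lone: a closed glaze jar, 62 mm across and 72 mm high (white plastic body 52 mm high, short neck, black screw lid 61 mm across and 16 mm high), about 0.19 kg; origin at the centre of its underside, z towards its lid; stands alone between the front and rear jars of the other lane
- jar_front0: a closed glaze jar, 62 mm across and 72 mm high (white plastic body 52 mm high, short neck, black screw lid 61 mm across and 16 mm high), about 0.19 kg; origin at the centre of its underside, z towards its lid; stands at the front end of the +y lane
- jar_rear0: a closed glaze jar, 62 mm across and 72 mm high (white plastic body 52 mm high, short neck, black screw lid 61 mm across and 16 mm high), about 0.19 kg; origin at the centre of its underside, z towards its lid; stands at the rear end of the +y lane
- jar_front1: a closed glaze jar, 62 mm across and 72 mm high (white plastic body 52 mm high, short neck, black screw lid 61 mm across and 16 mm high), about 0.19 kg; origin at the centre of its underside, z towards its lid; stands at the front end of the -y lane
- jar_rear1: a closed glaze jar, 62 mm across and 72 mm high (white plastic body 52 mm high, short neck, black screw lid 61 mm across and 16 mm high), about 0.19 kg; origin at the centre of its underside, z towards its lid; stands at the rear end of the -y lane
- beaker: unfired clay beaker, 68 mm across, 72 mm high, on the table to the left, between the robot and the cabinet; origin under its middle; not to be touched
- mug: unfired clay mug with a handle, 76 mm across, 110 mm high, on the table to the right; origin under its middle; not to be touched
- bucket: white plastic bucket, 162 mm across the rim, 138 mm high with tool handles standing up to 190 mm, on the table to the right; origin under its middle; not to be touched
Things that resemble listed ones, but are neither listed nor needed, are in the scene too. Leave any pink look-alike of the jar_tipped alone.

How it is judged:
On the way, in this order (a step that is already met when the one before it is completed fails the run):
1. the fallen jar stands by itself in its gap in the lane, let go, with the drawer still pulled out (angle between jar_tipped's own z axis and vertical below 0.1 rad and z of jar_tipped in the frame of drawer_floor between -0.004 and 0.004 m and x of jar_tipped in the frame of drawer_floor between -0.065 and 0.065 m and ((y of jar_tipped in the frame of drawer_floor above 0.02 m and y of jar_lone in the frame of drawer_floor below -0.02 m) or (y of jar_tipped in the frame of drawer_floor below -0.02 m and y of jar_lone in the frame of drawer_floor above 0.02 m)) and contact force between the fingers and jar_tipped below 0.05 N and linear speed of jar_tipped below 0.01 m/s and value of joint drawer below 0.01 m), for 0.3 s.
2. the release lever is pressed down (value of joint release above 0.04 rad), for 0.05 s.
At the end, for the whole second after the job is handed in: The drawer is within 5 mm of home, its lever sprung back; the fallen jar stands within 0.1 rad of upright on the drawer floor (4 mm), in its own lane within 65 mm of the lane's middle, between front and rear jar; the other jars stand within 0.1 rad of upright (value of joint drawer above 0.285 m and angle between each of jar_tipped, jar_lone, jar_front0, jar_rear0, jar_front1, jar_rear1's own z axis and vertical below 0.1 rad and z of jar_tipped in the frame of drawer_floor between -0.004 and 0.004 m and x of jar_tipped in the frame of drawer_floor between -0.065 and 0.065 m and ((y of jar_tipped in the frame of drawer_floor above 0.02 m and y of jar_lone in the frame of drawer_floor below -0.02 m) or (y of jar_tipped in the frame of drawer_floor below -0.02 m and y of jar_lone in the frame of drawer_floor above 0.02 m)) and linear speed of jar_tipped below 0.02 m/s and value of joint release below 0.02 rad); the robot touches nothing.
It fails at once if another jar shoved more than 20 mm while the drawer is still pulled out (value of joint drawer below 0.005 m and distance of any of jar_lone, jar_front0, jar_rear0, jar_front1, jar_rear1 from where it was at the start of the episode above 0.02 m).
It fails at once if another jar tipped by more than 0.4 rad (23 degrees) (angle between any of jar_lone, jar_front0, jar_rear0, jar_front1, jar_rear1's own z axis and vertical above 0.4 rad).
It fails at once if a pot or the bucket moved by more than 20 mm or tipped (distance of any of beaker, mug, bucket from where it was at the start of the episode above 0.02 m or angle between any of beaker, mug, bucket's own z axis and vertical above 0.3 rad).
It also fails if it takes over 51 s, if anything falls off the work surface, if the arm or the gripper's body presses on something with over 40 N, if the wrist force passes 120 N, or if a joint passes its speed limit or range.

## Working session

There is one attempt and no reset: what is moved stays moved. The work goes in short steps, each a Python script; the robot and the scene stay as the last script left them, time stands still between calls to the robot, and variables do not carry over. Pictures are saved under pics/ and viewed, about 8 in all and at most 12, crops included, and the job is handed in when it is done.

```bash
mkdir -p pics
cat > h.py <<'E'
import numpy as np, cv2
from workcell import bot, hand, kinematics, get_obs, vision, hand_in
def snap(cam,name,crop=None,scale=1):
    d=vision.read_camera(cam); im=d["frame"]
    if crop: x0,y0,x1,y1=crop; im=im[y0:y1,x0:x1]
    im=cv2.resize(im,None,fx=scale,fy=scale,interpolation=cv2.INTER_CUBIC)
    cv2.imwrite(f"pics/{name}.png",cv2.cvtColor(im,cv2.COLOR_RGB2BGR))
    np.savez(f"pics/{name}.npz",K=d["intrinsics"],V=d["view"],frame=d["frame"])
    return d
def unproj(K,V,u,v,z):
    r=V[:3,:3].T@np.linalg.inv(K)@np.array([u,v,1.]); c=-V[:3,:3].T@V[:3,3]
    return c+r*(z-c[2])/r[2]
def proj(K,V,p):
    q=K@(V[:3,:3]@np.asarray(p)+V[:3,3]); return q[:2]/q[2]
E
python3 - <<'E'
from h import *
for c in("top","scene"):
    d=snap(c,c+"0",scale=1.5)
    print(c,(-d["view"][:3,:3].T@d["view"][:3,3]).round(3))
o=get_obs();print(o)
print(bot.tcp_to_tips)
E
```

```text
top [ 0.428 -0.083  1.482]
scene [1.634 0.529 1.385]
{'time_s': 0.1, 'joint_pos': array([-1.23643749e+00,  3.53599975e-01,  1.63406641e+00,  5.13443140e-06,
        1.15519851e+00, -2.40014595e-03]), 'joint_vel': array([-0.00106695, -0.00121144, -0.00117065,  0.00136139,  0.00022959,
       -0.00043396]), 'joint_efforts': array([ 1.34832039e-04, -6.06349969e+01, -3.42818391e+01,  1.59199789e-06,
        3.87859865e-03, -1.19168078e-05]), 'position': array([ 0.20638528, -0.58950575,  0.24762073]), 'orientation': array([-0.11857241,  0.6975505 , -0.6966627 ,  0.11842705]), 'wrist_force': array([-0.2260459 ,  0.01473042,  0.1006643 ]), 'ft_torque': array([-0.0225448 ,  0.02465586, -0.01243485]), 'gripper_width': 0.08545147746053884}
0.017
```

View pics/top0.png

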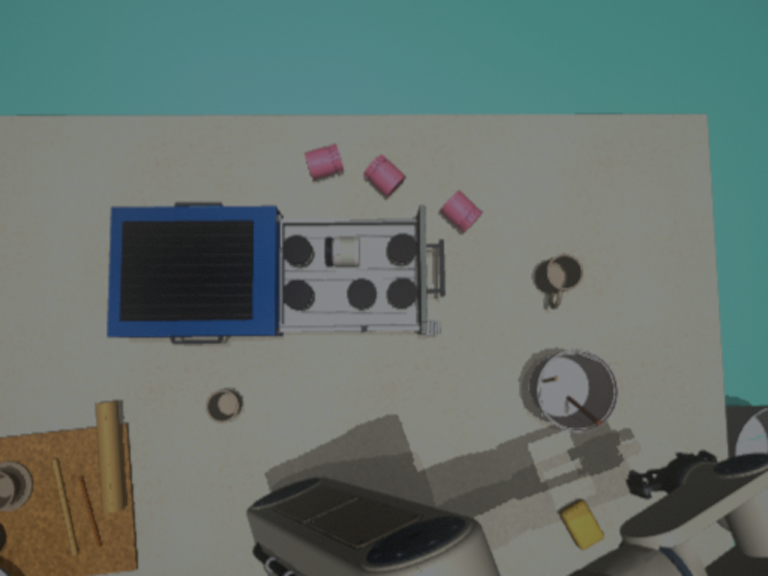

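View pics/scene0.png

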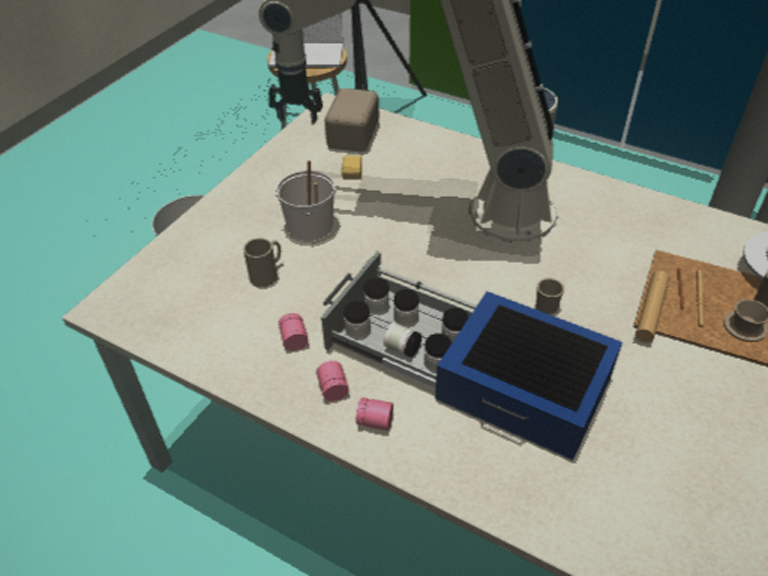

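Top view: the camera's left is world +y, so the cabinet's x runs to world +y. The lying jar is at about (342,251) in the far lane (lane_minus), lid to the left. The lone jar is at (362,294) and the tab at (432,327). The pots and bucket are clear. I'll fit the cabinet frame and plan the moves.

Run:
```python
from h import *
f=np.load("pics/top0.npz");K,V=f["K"],f["V"]
P=lambda u,v,z:unproj(K,V,u/1.5,v/1.5,z).round(4)
for n,a in dict(cabFL=(278,207,.13),cabFR=(278,335,.13),cabBL=(112,208,.13),cabBR=(107,335,.13),frT=(425,207,.126),frB=(426,333,.126),
 rear1=(298,250,.096),front1=(402,249,.096),rear0=(298,295,.096),front0=(402,293,.096),lone=(362,294,.096),tab=(432,327,.08),
 jarlidend=(325,251,.06),jarbot=(358,251,.06),bar=(441,268,.09)).items(): print(n,P(*a))
im=f["frame"][120:240,175:305]
cv2.imwrite("pics/c1.png",cv2.cvtColor(cv2.resize(im,None,fx=6,fy=6,interpolation=cv2.INTER_CUBIC)[:600],cv2.COLOR_RGB2BGR))
cv2.imwrite("pics/c1.png",cv2.cvtColor(cv2.resize(f["frame"][130:230,180:305],None,fx=6,fy=6,interpolation=cv2.INTER_CUBIC),cv2.COLOR_RGB2BGR))
```

```text
cabFL [0.7068 0.1032 0.13  ]
cabFR [0.4499 0.1014 0.13  ]
cabBL [0.7066 0.4348 0.13  ]
cabBR [0.4531 0.4363 0.13  ]
frT [ 0.706  -0.1938  0.126 ]
frB [ 0.4511 -0.1917  0.126 ]
rear1 [0.6239 0.0664 0.096 ]
front1 [ 0.6245 -0.1473  0.096 ]
rear0 [0.5313 0.066  0.096 ]
front0 [ 0.5336 -0.1462  0.096 ]
lone [ 0.5323 -0.0644  0.096 ]
tab [ 0.4641 -0.208   0.08  ]
jarlidend [0.6265 0.0135 0.06  ]
jarbot [ 0.626 -0.056  0.06 ]
bar [ 0.5852 -0.2278  0.09  ]
```

View pics/c1.png

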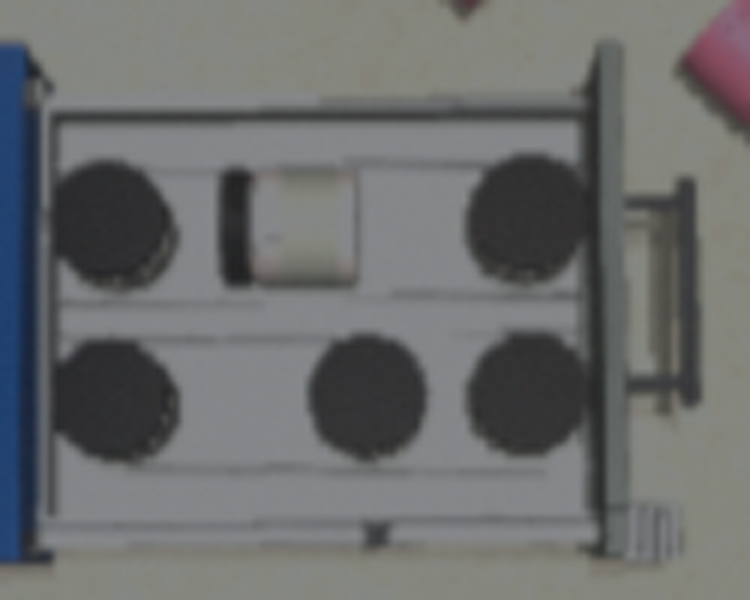

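Rear jar at y=0.066 and front jar at y=-0.147, both on x≈0.624. The lying jar spans y -0.059 to +0.014 (73 mm, which agrees with its stated size). The drawer_floor origin is about (0.5785, -0.039). Next I'll check IK for a pitched grasp (body towards the cabinet by 20°), then a 68° turn.

```bash
cat >> h.py <<'E'
from scipy.spatial.transform import Rotation as Rn
def ori(t,s):  # t: tilt deg, body towards +y ; s: sign of jaw axis along x
    t=np.radians(t); y=np.array([0,-np.sin(t),-np.cos(t)]); z=np.array([s,0,0.]); x=np.cross(y,z)
    return Rn.from_matrix(np.c_[x,y,z]).as_quat()
def app(t): t=np.radians(t); return np.array([0,-np.sin(t),-np.cos(t)])
FL=.024; T0=20.; TH=68.; XL=.625
G0=np.array([XL,-.059+.032,FL+.040])      # grasp point
# jar bottom centre rel. to grasp point at grasp, rotated by TH about x
rot=Rn.from_euler('x',TH,degrees=True)
rb=rot.apply(np.array([XL,-.059,FL+.031])-G0)
YF=-.032; off=np.radians(90-TH)
bc=np.array([XL,YF+.031-.031*np.cos(off),FL+.031*np.sin(off)])
G1=bc-rb
tcp=lambda g,t:g+.002*app(t)
E
python3 - <<'E'
from h import *
print("G0",G0,"G1",G1,"bc",bc)
up=np.array([0,0,.15])
tab=np.array([.4605,-.211,.08])
for s in(1,-1):
  for n,p,t in(("pre",G0+up,T0),("g",G0,T0),("lift",G0+up,T0),("rot",G1+up,T0-TH),("fin",G1,T0-TH),("tab",tab,0),("tabhome",tab+[0,.29,0],0),("bar",np.array([.5785,-.25,.09]),0)):
    q=kinematics.solve_ik(tcp(p,t),ori(t,s)); print(s,n,None if q is None else q.round(2))
E
```

```text
G0 [ 0.625 -0.027  0.064] G1 [ 0.625      -0.02609994  0.06865415] bc [ 0.625     -0.0297427  0.0356128]
1 pre [ 0.13  0.42  1.67 -0.38  1.13  0.31]
1 g [ 0.13  0.61  1.75 -0.46  0.88  0.44]
1 lift [ 0.13  0.42  1.67 -0.38  1.13  0.31]
1 rot [-0.41  0.58  1.61  0.76  1.42 -0.71]
1 fin [-0.41  0.78  1.65  0.8   1.25 -0.88]
1 tab [-0.43  0.41  2.02 -0.    0.72 -0.43]
1 tabhome [ 0.17  0.36  2.1  -0.    0.68  0.17]
1 bar [-0.41  0.54  1.74 -0.    0.86 -0.41]
-1 pre [ 0.13  0.42  1.67 -0.38  1.13 -2.83]
-1 g [ 0.13  0.61  1.75 -0.46  0.88 -2.7 ]
-1 lift [ 0.13  0.42  1.67 -0.38  1.13 -2.83]
-1 rot [-0.41  0.58  1.61  0.76  1.42  2.43]
-1 fin [-0.41  0.78  1.65  0.8   1.25  2.26]
-1 tab [-0.43  0.41  2.02 -0.    0.72  2.71]
-1 tabhome [ 0.17  0.36  2.1  -0.    0.68 -2.97]
-1 bar [-0.41  0.54  1.74 -0.    0.86  2.73]
```

Run:
```python
from h import *
p=get_obs()["position"]; bot.servo_line(p+[0,0,.13],velocity=.3)
hand.move_gripper(.076,40)
bot.reach(tcp(G0+[0,0,.16],T0),ori(T0,1))
snap("wrist","w1"); 
bot.servo_line(tcp(G0+[0,0,.05],T0),velocity=.15)
bot.servo_line(tcp(G0,T0),velocity=.06)
o=get_obs();print(o["time_s"],o["wrist_force"].round(2),o["position"])
d=snap("scene","s1",crop=(200,150,340,270),scale=5)
```

```text
5.4 [-0.35  0.27  0.65] [ 0.62524352 -0.02765595  0.06237122]
```

View pics/s1.png

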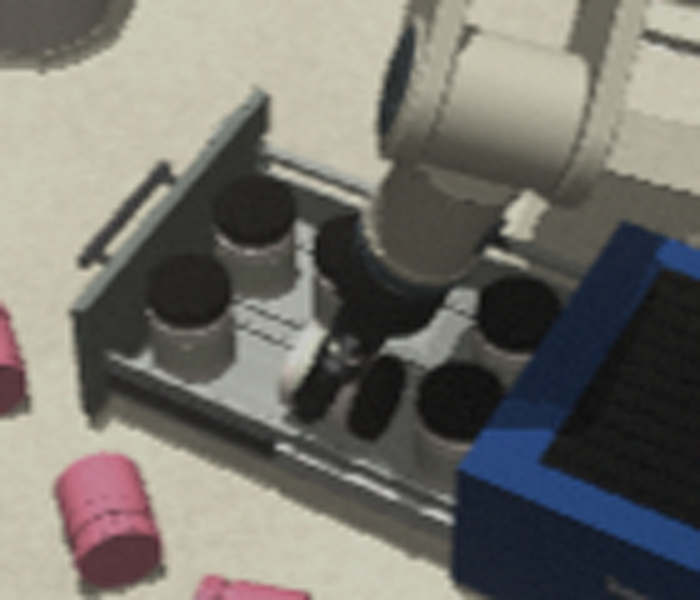

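View pics/w1.png

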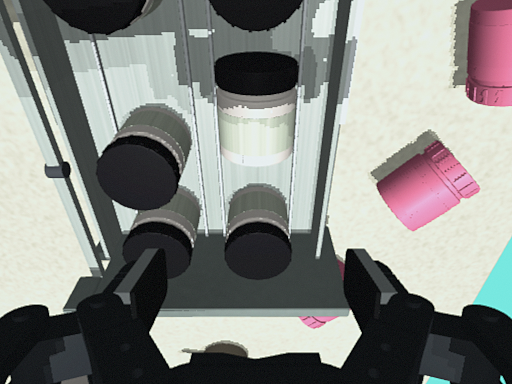

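The fingers straddle the white body at crop (325,370), the rear jar is clear, and all the other jars stand. Now I'll grip, lift and turn.

Run:
```python
from h import *
hand.move_gripper(.03,45)
o=get_obs();print(o["gripper_width"],o["wrist_force"].round(2))
bot.servo_line(tcp(G0+[0,0,.14],T0),velocity=.12)
o=get_obs();print(o["gripper_width"],o["wrist_force"].round(2))
t1=T0-TH
bot.servo_line(tcp(G1+[0,0,.14],t1),ori(t1,1),velocity=.004) if False else bot.reach(tcp(G1+[0,0,.14],t1),ori(t1,1))
bot.servo_line(tcp(G1+[0,0,.06],t1),velocity=.12)
o=get_obs();print(o["time_s"],o["gripper_width"],o["wrist_force"].round(2),o["position"])
snap("scene","s2",crop=(200,120,340,250),scale=4.5)
```

```text
0.060405852437787004 [-1.21  1.38  4.9 ]
0.060206448820560365 [ 0.54 -0.55 -1.83]
8.9333 0.060447077156593816 [ 0.16  1.14 -2.66] [ 0.62529787 -0.02470907  0.12754406]
```

View pics/s2.png

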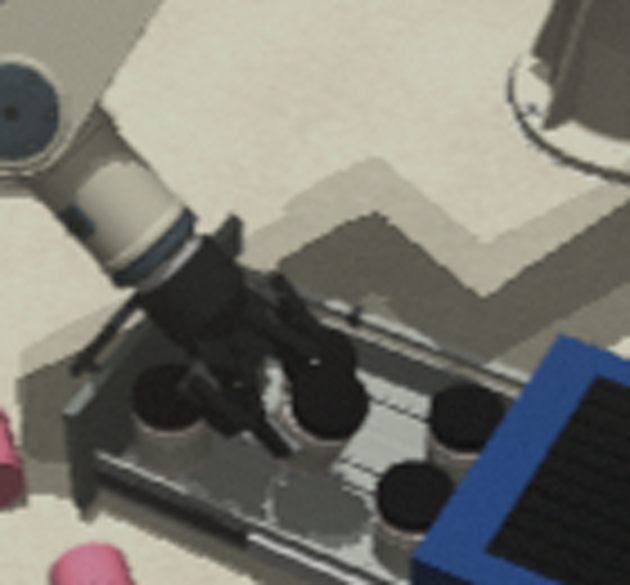

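The jar is gripped and nearly upright, lid at (325,395). Lowering it in steps and watching the wrist force.

Run:
```python
from h import *
t1=T0-TH
bot.servo_line(tcp(G1+[0,0,.02],t1),velocity=.1)
f0=get_obs()["wrist_force"]
for dz in np.arange(.016,-.013,-.002):
    bot.servo_line(tcp(G1+[0,0,dz],t1),velocity=.03)
    f=get_obs()["wrist_force"]-f0; print(round(dz,3),f.round(2))
    if np.linalg.norm(f)>3: break
o=get_obs();print(o["time_s"],o["gripper_width"],o["position"])
snap("scene","s3",crop=(200,120,340,250),scale=4.5)
```

```text
0.016 [ 0.55 -0.89 -1.23]
0.014 [-0.18 -0.39 -0.9 ]
0.012 [ 1.55 -0.36 -0.59]
0.01 [ 0.59 -0.19 -0.85]
0.008 [ 0.82 -0.72 -0.88]
0.006 [-0.1  -0.28 -0.72]
0.004 [ 0.29 -0.29 -1.12]
0.002 [ 0.48 -0.6  -0.64]
0.0 [-0.57 -0.2  -0.78]
-0.002 [-0.71 -1.17  5.3 ]
12.0667 0.060333503312154216 [ 0.62499618 -0.02437194  0.06603179]
```

View pics/s3.png

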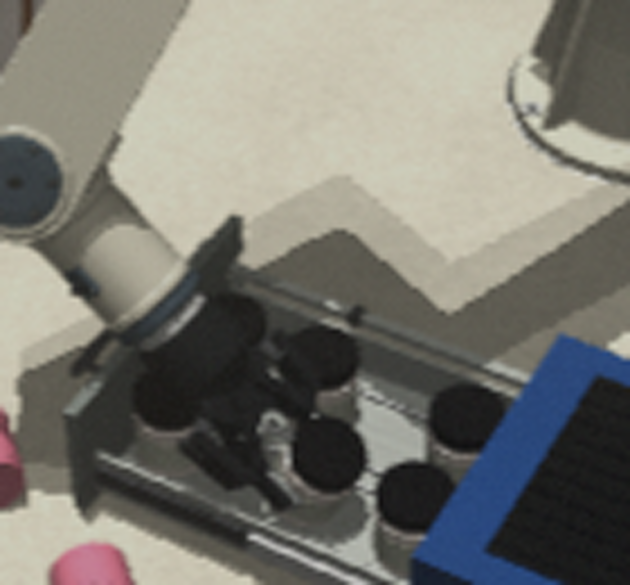

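Floor contact came at the predicted height, with the front jars undisturbed. Releasing and backing out.

Run:
```python
from h import *
t1=T0-TH; p=get_obs()["position"]
hand.move_gripper(.070); bot.dwell(.3)
print(get_obs()["wrist_force"].round(2),get_obs()["gripper_width"])
hand.move_gripper(.078); bot.dwell(.2)
bot.servo_line(p-app(t1)*.03+[0,0,.015],velocity=.08)
print(get_obs()["wrist_force"].round(2))
bot.servo_line(p-app(t1)*.06+[0,0,.10],velocity=.2)
# on to above the tab, closed
hand.move_gripper(0.0,40)
bot.reach([.4605,-.25,.25],ori(0,1))
o=get_obs();print(o["time_s"],o["gripper_width"],o["wrist_force"].round(2))
d=snap("scene","s4",crop=(200,120,340,250),scale=4.5)
d=snap("wrist","w4")
d=snap("top","t4",crop=(180,130,305,230),scale=6)
```

```text
[ 1.56  0.67 -0.47] 0.07006794822179241
[-0.49  0.03  0.11]
16.175 2.526222454333991e-05 [-0.51  0.03  1.1 ]
```

View pics/s4.png

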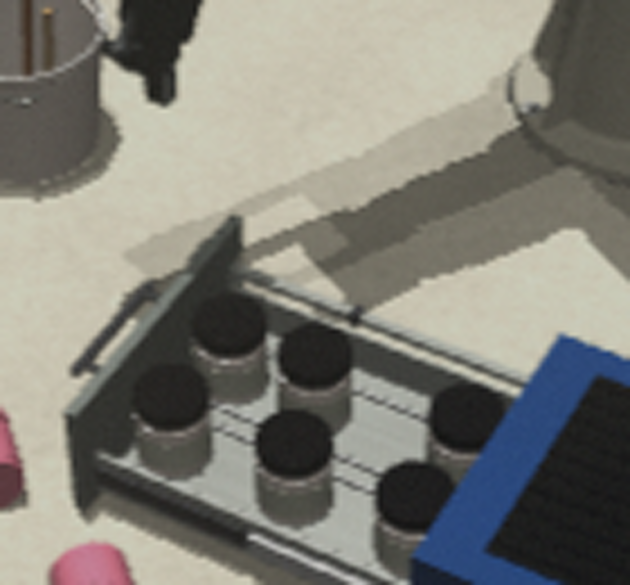

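View pics/t4.png

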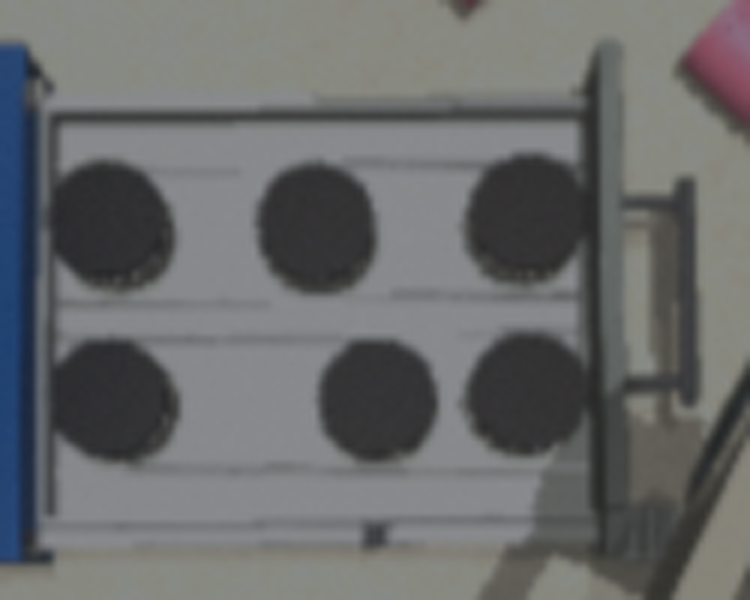

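The jar stands at crop (317,228), upright in its gap, and the other jars stand. The lone jar was nudged by about 5 mm, within the 20 mm limit. Now the release tab.

Run:
```python
from h import *
X,Y=.462,-.212
bot.servo_line([X,Y,.15],ori(0,1),velocity=.2)
bot.dwell(.2); f0=get_obs()["wrist_force"]
z=.13; zc=None
bot.servo_line([X,Y,z],velocity=.1)
while z>.075:
    z-=.003; bot.servo_line([X,Y,z],velocity=.04)
    f=get_obs()["wrist_force"]-f0
    if abs(f[2])>1.5 or abs(f[1])>2: print(round(z,3),f.round(2))
    if zc is None and f[2]>2: zc=z
    if zc and z<=zc-.011: break
    if np.linalg.norm(f)>14: break
o=get_obs();print(o["time_s"],o["position"],(o["wrist_force"]-f0).round(2))
```

```text
0.097 [1.03 0.91 1.63]
0.094 [ 1.84 -0.61  4.11]
0.091 [ 1.25 -0.4   4.98]
0.088 [ 0.47 -1.13  6.1 ]
0.085 [ 2.   -0.07  7.93]
0.082 [-3.23  2.58 22.38]
21.5583 [ 0.4624859  -0.21204034  0.08333792] [-3.23  2.58 22.38]
```

The lever is fully down. Pushing slowly while holding it.

Run:
```python
from h import *
X=.462
y=-.212
bot.servo_line([X,y,.0838],velocity=.03)
while y<-.14:
    y+=.012; bot.servo_line([X,y,.0838],velocity=.05)
    o=get_obs(); f=o["wrist_force"]; print(round(y,3),o["position"].round(4),f.round(1))
    if abs(f[1])>20: break
print(o["time_s"])
snap("top","t5",crop=(150,110,310,230),scale=5)
```

```text
-0.2 [ 0.4625 -0.1996  0.0843] [0.8 2.  8.4]
-0.188 [ 0.4626 -0.1876  0.0844] [0.7 2.1 8.4]
-0.176 [ 0.4627 -0.1756  0.0844] [0.5 3.1 8.8]
-0.164 [ 0.4627 -0.1637  0.0844] [1.4 1.8 9.4]
-0.152 [ 0.4627 -0.1516  0.0845] [1.7 2.8 9.9]
-0.14 [ 0.4627 -0.1396  0.0845] [1.1 3.  8.9]
24.1583
```

View pics/t5.png

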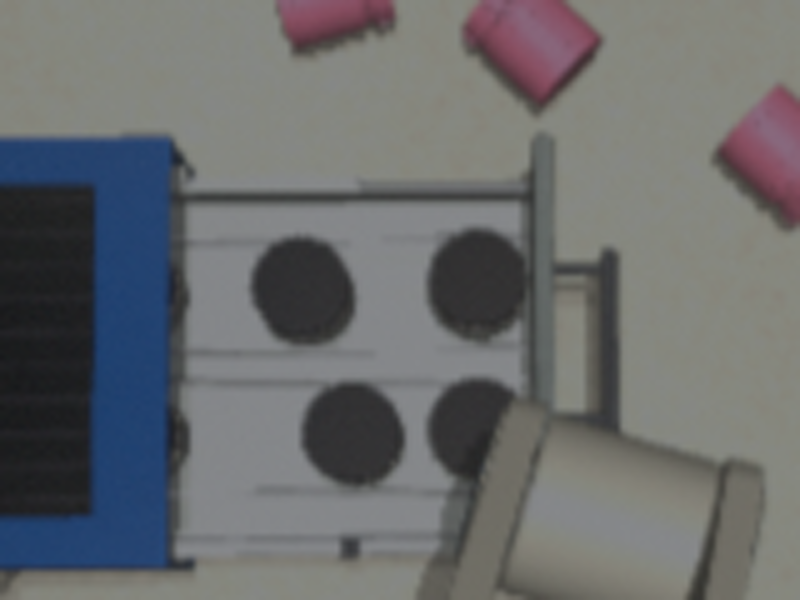

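The drawer is in by about 65 mm with all visible jars standing. I'll let the lever up and push the plate home.

Run:
```python
from h import *
X=.462
bot.servo_line([X,-.142,.0845],velocity=.03)
bot.servo_line([X,-.142,.108],velocity=.06)
bot.servo_line([X,-.138,.108],velocity=.02)
bot.servo_line([X,.05,.108],velocity=.05)
f0=get_obs()["wrist_force"]; print(f0.round(1)); y=.05
while y<.1:
    y+=.004; bot.servo_line([X,y,.108],velocity=.03)
    f=get_obs()["wrist_force"]; 
    if f[1]<-9 or abs(f[1])>9: break
o=get_obs();print(y,o["position"].round(4),f.round(1))
bot.dwell(.2); print(get_obs()["wrist_force"].round(1),get_obs()["position"])
p=get_obs()["position"]
bot.servo_line([X,p[1]-.05,.108],velocity=.1)
bot.servo_line([X,p[1]-.15,.25],velocity=.25)
print(get_obs()["time_s"],get_obs()["wrist_force"].round(1))
snap("top","t6",crop=(60,110,310,250),scale=3.2)
```

```text
[-0.2 -2.2 -0.7]
0.09000000000000004 [0.4619 0.0857 0.108 ] [  3.2 -37.2   5.9]
[  2.9 -36.5   4.8] [0.46189782 0.08568835 0.10803856]
33.825 [-0.3 -0.2 -0.5]
```

View pics/t6.png

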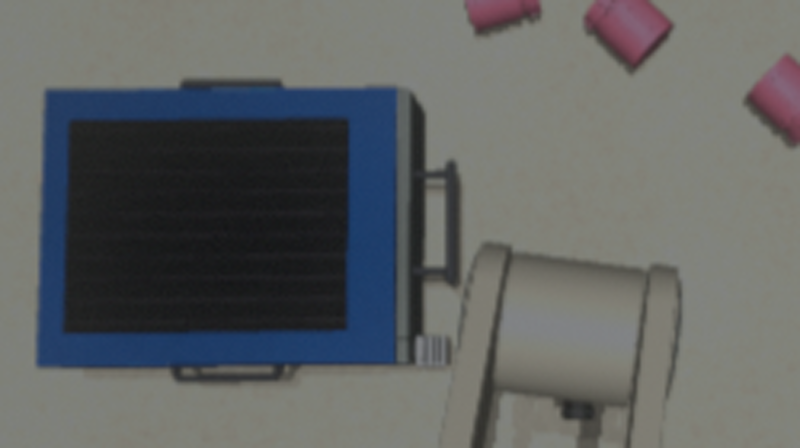

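The drawer front sits flush against the housing along its whole width, the lever is up at (432,350), and the arm is clear. Handing in.

```bash
python3 -c "
from h import *
hand_in(); print(get_obs()['time_s'])"
```

```text
the job is handed in; nothing more can be done
the job is handed in; nothing more can be done
```

The fallen jar is standing in its gap in the lane, the drawer is fully home, and I handed the job in at about 34 s on the robot's clock.

**How it was done:**
- **Jar:** I gripped it with the tool tilted, lifted it, turned it 68° and lowered it. Contact came at the height I had calculated, and it settled upright when I let go.
- **Drawer:** I pressed the lever fully down with the closed fingertips and held it while the drawer went in about 65 mm. Then I let the lever up and pushed the front slowly until it stopped against the housing.

**Last checks:**
- **Before pressing the lever:** the pictures showed all six jars standing, with the righted jar between the front and rear jars.
- **At the end:** the drawer front was flush against the housing, the lever looked sprung back, and the wrist force was near zero with the arm clear.

**Less than perfect:**
- The lone jar moved about 5 mm while I handled the fallen one; the limit is 20 mm.
- The lever press peaked at about 22 N.
- The final push pressed about 37 N against the end stop, more than it needed.
- I could not see the jars once the drawer was closed. The last view, part-way in, showed every visible jar standing; the two rear ones were already mostly under the housing.

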